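# Snap the speed-trigger clip onto the shaft against its collar

## Robot

A 6-joint arm with a two-finger parallel gripper is mounted at the origin on the work surface. World frame = base frame: x ahead of the robot, y to its left, z up, the work surface at z = 0. Lengths are in m, angles in rad, forces in N, time in s.
With the tool pointing down it reaches from about 0.35 to 0.925 m from the base axis. Payload 6.4 kg.
Tool frame: the origin (TCP) lies midway between the tips of the shut fingers; the grasp point (between the pads) lies 19 mm behind it (arm.grip_depth is the distance from the TCP to the grasp point, in m); x points along the fingers, y is the direction in which the jaws open and shut, and the axes are right-handed (so a half turn about x gives the same grasp; the last joint's range is limited). The gripper opens to 85 mm and grips with 20 to 120 N. Pads are 22 mm wide; open, the fingers measure 114 mm over their backs; the gripper's body (76 mm by 85 mm) begins 54 mm behind the grasp point. The pads swing forward as they close: fully open they stand 13 mm farther back than shut.
Start: joints at [1.166, 0.245, 1.558, -0, 1.339, -0.174], TCP at [0.149, 0.633, 0.209] pointing down, gripper open.
Joint ranges: [-3.13, 3.13], [-1.02, 2.26], [0.13, 2.54], [-0.95, 4.09], [0.21, 2.88], [-2.74, 2.74]. Speed limits (rad/s): [2.57, 2.57, 3.14, 3.14, 3.14, 3.14].

## Interface

Orientations are given as a unit quaternion [w, x, y, z].
In Python, from workcell import arm gives the robot as it stands.
- The arm moves only by the shell command python3 -m jog 'ROWS' [OPENING]. ROWS is JSON, a list of rows, each a list of 2 entries, a list of its own where there are three numbers: the shift along the tool's x, y, z in cm, then the turn about the tool's x in degrees. In form: [[[x, y, z], twist], ...]. A call has 1 to 12 rows; each row is the pose to reach, as a shift and turn from the pose commanded when the call began, along the tool's axes at that moment; what a row does not reach only later rows make up. A row lasts 1/8 s, in which the tool goes at most 62.5 mm and 10.7 degrees, less where a joint would pass 70% of its speed; a pose out of reach is approached as far as the arm can. A call with a gripper value outside its range is refused whole. OPENING is the closure, from 0 (fully open) to 1 (shut), set as the call begins (- or left out, the last holds). The fingers move at their own pace and stop on an object; the grip force is fixed at half the most. Time passes only in rows, so rows that repeat a pose let the fingers close. It gives the time, the measured TCP pose, the force and the opening at its end, in the units of the state.
- arm.read_state(): the state, without advancing time (a new reading comes with each control period).
- arm.capture(name): name is "side" or "top"; returns the picture (400x640x3 uint8, red, green, blue); there is no depth.
- arm.calibration(name): a dict with "K" (3x3 intrinsics, pixels), "rvec" (rotation vector, rad) and "tvec" (3), from world to camera coordinates, as OpenCV has them. Camera axes: x right, y down, z forward; pixel columns grow to the right and rows downward; lengths in m; the calibration is good to about 2 mm. A picture is of the moment at which its call begins. calibration takes no time and is no camera call.
- arm.close_job(): hands the job in, once; it reports no verdict.
Trained networks look in the newest picture that a camera, given by its name, has taken for a name from the list of things; names that differ only in an ending like _2 or _b are one class to them, and where a whole thing is asked for, a point or a joint stands for the part that bears it (a point fixed in the world has none). Each returns a list of dicts, best first, with "confidence" (0 to 1); they miss things now and then, are a little off and sometimes report something else, mostly with a low value. They report only what shows in the picture. A call takes as long as a camera call. They do not tell look-alikes from the thing itself.
- arm.recognise(camera, target): "centre" ([x, y, z] in m, in world coordinates, good to about 4 mm: the middle of the surface that is visible of it).
The state is a dict: "t": time; "q": joint angles; "dq": joint speeds; "tau": joint torques, N m; "ee_pos": TCP position; "tool_rot": TCP orientation; "wrist_force": force on the tool from outside, world axes, zero at the start; "ft_torque": the same for the moment, N m; "gripper_width": finger opening in m.
Only numpy, scipy, OpenCV 4.12 (cv2) and the standard library are available. Lean on these libraries where they do the work, as an engineer would, in place of code of your own. Each camera call takes 0.05 s, during which the arm holds its last target. There are 200 camera calls.

## Task

Pick up the speed-trigger clip by its flag and push it straight down over the bare yellow shaft, well on the pulley's side of the dark shaft collar, until both sprung arms snap past the shaft and it is fully home. Then slide it along the shaft, feeling for the collar, until it is flush against the collar's face and has pushed the collar's little sensing pin right in, and let go with the flag upright. Never ram the clip into the shaft or the collar, and leave the other things on the bench alone.

Things in the scene. Friction and masses are not known exactly. Their poses are not given: they have to be found in the camera images.
- clip_flag (a point): Centre of the clip's flag, the black upright tab to grasp: 8 mm thick (clip x), 24 mm wide (clip y), 38 mm high; z is up along it. It stands on the clip's crown, 38 mm (x) by 24 mm (y), whose top is 19 mm below this point, so finger tips stay within 17 mm below it. The clip (50 g, same either way round) stands loose on the bench, mouth down; free room on both sides of the flag.
- clip_bore (a point): Centre of the clip's bore, 37.5 mm below clip_flag, axes as the clip's. The bore runs along y, is 24 mm long and fits the 25 mm shaft; the crown's underside is 12.5 mm above this point. Standing on the bench this point is 20.6 mm up. Clip fully home: the crown rests on the shaft and this point lies on the shaft's axis. Once home, the clip slides along the shaft with 1 to 4 N of drag, more if it is pressed down.
- clip_mouth (a point): Midway between the round lips of the two hinged steel spring arms, 10 mm below clip_bore. The lips (on the x sides) leave a 16 mm mouth; the arms end flared, 10 mm lower. The lips meet the shaft when clip_bore is about 21 mm above its axis; the push needed rises to 10 to 20 N, drops once they pass the widest point (clip_bore about 10 mm above the axis), then the springs pull the clip home.
- rig: Rig fixed to the bench: plate 130 x 350 x 12 mm, green pedestals (36 mm along y, 84 mm high) at y = +-130 mm, level 25 mm shaft (does not turn) along y at x = 0, axis 48.5 mm up. Origin: plate centre, on the bench. Pulley on the -y end. Clamped on the shaft is the collar, 40 mm diameter, 12 mm wide; its centre may be anywhere from y = +15 to +100 mm and is not measured: find it by feel or sight.
- pin (a joint): How far the collar's sensing pin is pushed in, m: 0 free, 0.005 fully in. A thin brass pin (5 mm) at the top of the collar's face on the pulley's side, sticking 5 mm out along the shaft; its light spring gives 0.2 to 0.6 N, less than the clip's drag. A clip flush against the collar's face pushes it fully in. The collar is rigid: pressing on it adds about 2 to 10 N per mm.
- bearing: Bystander: spare steel bearing ring lying flat, 52 mm diameter, 15 mm high; origin under its centre.
- spanner: Bystander: steel spanner lying flat, 170 mm long along its x; origin under its middle.
- oil: Bystander: blue can, 60 mm diameter, 130 mm high; origin under its centre.
Mind the look-alikes: they are no part of the job. What is shaped like the part that bears clip_flag but blue or purple is not meant.

How it is judged:
By the outcome, as a careful person would: the job done as asked, in the order asked, and still so for the second after the job is handed in, with the robot touching nothing.
It also fails if it takes over 61 s, if anything falls off the work surface, if the arm or the gripper's body presses on something with over 40 N, if the wrist force passes 120 N, or if a joint passes its speed limit or range.

## Working session

There is one attempt and no reset: what is moved stays moved. The work goes in short steps, Python scripts to look and compute and a shell command to move; the robot and the scene stay as the last step left them, time stands still between calls to the robot, and variables do not carry over. Pictures are saved under pics/ and viewed, about 8 in all and at most 12, crops included, and the job is handed in when it is done.

```bash
mkdir -p pics; cat > h.py <<'E'
from workcell import arm
import numpy as np, cv2
def snap(c,name,crop=None,s=1):
    im=arm.capture(c)[:,:,::-1].copy()
    if crop: x0,y0,x1,y1=crop; im=im[y0:y1,x0:x1]
    if s!=1: im=cv2.resize(im,None,fx=s,fy=s,interpolation=cv2.INTER_CUBIC)
    cv2.imwrite('pics/'+name,im)
def proj(c,P):
    k=arm.calibration(c); return cv2.projectPoints(np.array(P,float).reshape(-1,3),np.array(k['rvec'],float),np.array(k['tvec'],float),np.array(k['K'],float),None)[0].reshape(-1,2)
def onz(c,uv,z):
    k=arm.calibration(c);K=np.array(k['K'],float);R=cv2.Rodrigues(np.array(k['rvec'],float))[0];t=np.array(k['tvec'],float).ravel()
    C=-R.T@t; d=R.T@np.linalg.inv(K)@np.array([uv[0],uv[1],1.]); return C+d*(z-C[2])/d[2]
E
python3 - <<'E'
from h import *
np.set_printoptions(precision=4,suppress=True)
a=arm.capture('side')[:,:,::-1]
b=arm.capture('top')[:,:,::-1]
cv2.imwrite('pics/top.png',b); cv2.imwrite('pics/side.png',a)
for c in ('top','side'):
    for n in ('clip_flag','rig','pin','bearing','spanner','oil'):
        for r in arm.recognise(c,n): print(c,n,np.array(r['centre']),round(r['confidence'],2),proj(c,r['centre'])[0])
s=arm.read_state(); print(s['t'],s['ee_pos'],s['tool_rot'],s['gripper_width'],s['wrist_force'])
E
```

```text
top clip_flag [0.4473 0.0706 0.0362] 0.69 [299.2042 222.3623]
top clip_flag [0.4401 0.1398 0.0384] 0.43 [276.0477 224.4549]
top clip_flag [ 0.4097 -0.0014  0.0394] 0.43 [323.0711 235.0345]
top clip_flag [0.3422 0.0617 0.0405] 0.43 [301.4224 257.7022]
top rig [0.5985 0.0347 0.0144] 0.76 [312.14   175.0335]
top bearing [0.4648 0.3183 0.0156] 0.46 [219.3189 216.7613]
top spanner [ 0.4723 -0.3577  0.0047] 0.85 [439.7887 216.7287]
top oil [0.5774 0.3541 0.1222] 0.9 [199.1601 172.7227]
side clip_flag [0.4099 0.0106 0.0355] 0.92 [362.5069 222.4581]
side clip_flag [0.4523 0.0771 0.035 ] 0.69 [337.8554 239.1095]
side clip_flag [0.4353 0.1532 0.0357] 0.65 [337.3777 265.8779]
side clip_flag [0.3457 0.0657 0.0385] 0.62 [386.7813 243.9089]
side rig [0.6052 0.0671 0.0132] 0.89 [274.4753 229.8273]
side pin [0.4534 0.0781 0.038 ] 0.52 [337.3143 238.3771]
side bearing [0.464  0.3223 0.0164] 0.58 [300.7351 336.9649]
side spanner [ 0.4679 -0.3518 -0.0006] 0.72 [365.792  145.6612]
side spanner [0.4643 0.3275 0.0153] 0.16 [299.7705 339.6608]
side oil [0.571  0.3875 0.1001] 0.72 [227.3456 326.9716]
0.7 [0.1487 0.6328 0.2094] [ 0.7024  0.0814  0.7024 -0.0814] 0.08568245915891168 [ 0.2589 -0.2035 -0.0359]
```

View pics/top.png

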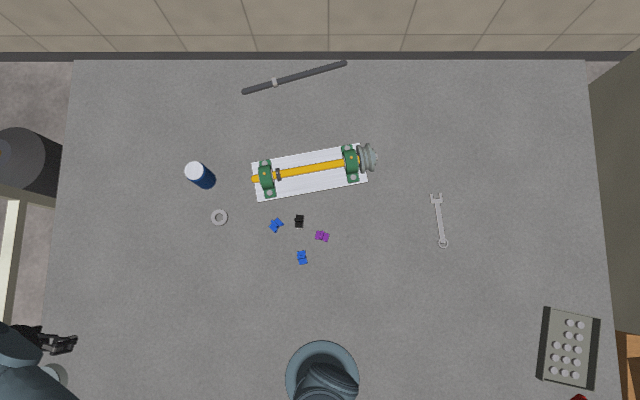

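View pics/side.png

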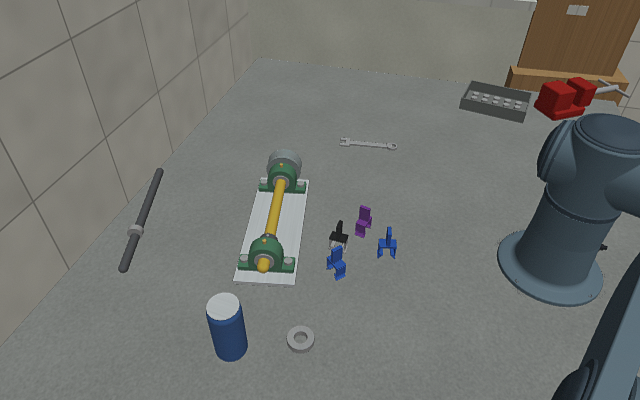

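The top view shows the black clip at (299,221), blue and purple look-alikes around it, the pulley on the right end of the rig (−y) and the collar near (277,174). The side view agrees: black clip at (339,236). Next I'll get orientations from close crops.

```bash
python3 - <<'E'
from h import *
np.set_printoptions(precision=4,suppress=True)
a=cv2.imread('pics/top.png'); s=cv2.imread('pics/side.png')
A=cv2.resize(a[205:245,265:335],None,fx=11,fy=11,interpolation=cv2.INTER_NEAREST)
B=cv2.resize(s[200:280,310:410],None,fx=7.7,fy=7.7,interpolation=cv2.INTER_NEAREST)[:,:770]
A=A[:220+220,:770]
cv2.imwrite('pics/c1.png',cv2.resize(np.vstack([A,B]),None,fx=.57,fy=.57,interpolation=cv2.INTER_AREA))
C=cv2.resize(a[138:208,245:385],None,fx=5.7,fy=5.7,interpolation=cv2.INTER_CUBIC); cv2.imwrite('pics/c2.png',C)
# shaft: yellow pixels top & side
for c,im in (('top',a),('side',s)):
    h=cv2.cvtColor(im,cv2.COLOR_BGR2HSV)
    m=(h[...,0]>15)&(h[...,0]<32)&(h[...,1]>150)&(h[...,2]>90)
    box=np.zeros_like(m)
    if c=='top': box[140:205,250:375]=1
    else: box[140:285,230:310]=1
    v,u=np.nonzero(m&box)
    P=np.array([onz(c,(x,y),0.0485+(0.008 if c=='top' else .006)) for x,y in zip(u,v)])[:,:2]
    l=cv2.fitLine(P.astype(np.float32),cv2.DIST_HUBER,0,.01,.01).ravel(); print(c,len(u),l,np.degrees(np.arctan2(l[0],l[1])),P.min(0),P.max(0))
# plate: bright white
h=cv2.cvtColor(a,cv2.COLOR_BGR2HSV); m=((h[...,1]<40)&(h[...,2]>200)).astype(np.uint8); m[:140]=0;m[208:]=0;m[:,:245]=0;m[:,372:]=0
m=cv2.morphologyEx(m,cv2.MORPH_CLOSE,np.ones((3,3)))
v,u=np.nonzero(m); r=cv2.minAreaRect(np.array([onz('top',(x,y),.012)[:2] for x,y in zip(u,v)],np.float32)); print('plate',r, cv2.boxPoints(r))
# black clip
for c,im,bx in (('top',a,(288,208,312,234)),('side',s,(322,212,354,252))):
    x0,y0,x1,y1=bx; g=im[y0:y1,x0:x1].max(2); v,u=np.nonzero(g<60); print(c,len(u),u.mean()+x0,v.mean()+y0,u.min()+x0,u.max()+x0,v.min()+y0,v.max()+y0)
E
```

```text
top 554 [ 0.1933 -0.9811  0.6079  0.0518] 168.85403 [ 0.5688 -0.1079] [0.6483 0.2175]
side 686 [ 0.1951 -0.9808  0.6059  0.0681] 168.74855 [ 0.5656 -0.1284] [0.6509 0.2241]Traceback (most recent call last):
  File "<stdin>", line 22, in <module>
  File "h.py", line 11, in onz
    k=arm.calibration(c);K=np.array(k['K'],float);R=cv2.Rodrigues(np.array(k['rvec'],float))[0];t=np.array(k['tvec'],float).ravel()
ValueError: time passes only in moves, steps and waits
```

View pics/c1.png

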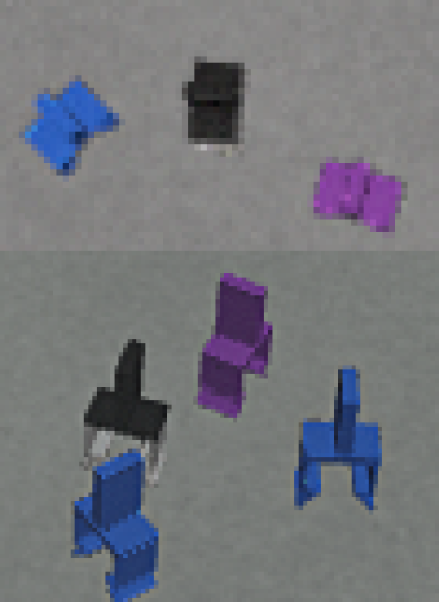

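View pics/c2.png

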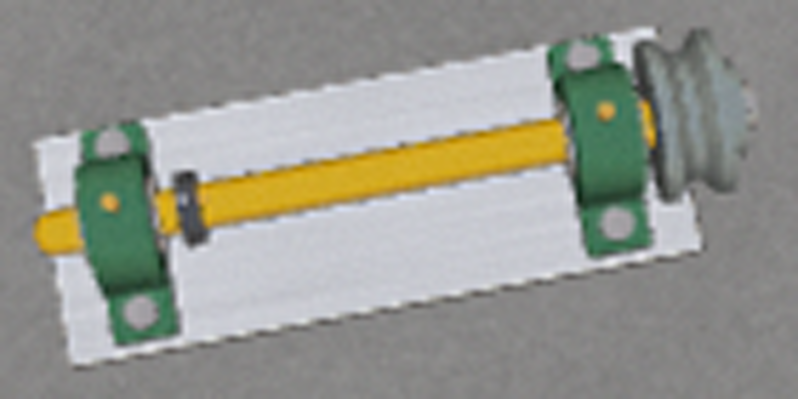

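```bash
python3 - <<'E'
s=open('h.py').read()
s=s.replace("def proj","CAL={}\ndef cal(c):\n    if c not in CAL: CAL[c]=arm.calibration(c)\n    return CAL[c]\ndef proj",1).replace("k=arm.calibration(c)","k=cal(c)")
s+='''
def box(cx,cy,cz,sx,sy,sz): return np.array([[cx+i*sx/2,cy+j*sy/2,cz+k*sz/2] for i in(-1,1) for j in(-1,1) for k in(-1,1)])
BOX=[box(0,0,0,.008,.024,.038),box(0,0,-.022,.038,.024,.006)]
def place(B,x,y,z,yaw):
    c,s=np.cos(yaw),np.sin(yaw); return B@np.array([[c,s,0],[-s,c,0],[0,0,1]])+[x,y,z]
def sil(c,boxes,off,shape,S=8):
    m=np.zeros((shape[0]*S,shape[1]*S),np.uint8)
    for b in boxes:
        p=(proj(c,b)-off+.5)*S; cv2.fillConvexPoly(m,cv2.convexHull(p.astype(np.float32)).astype(np.int32),255)
    return cv2.resize(m,(shape[1],shape[0]),interpolation=cv2.INTER_AREA)/255.
'''
open('h.py','w').write(s)
E
cat > fit.py <<'E'
from h import *
from scipy.optimize import minimize
np.set_printoptions(precision=4,suppress=True)
a=cv2.imread('pics/top.png'); s=cv2.imread('pics/side.png')
# clip
obs=[]
for c,im,(x0,y0,x1,y1) in (('top',a,(288,208,312,234)),('side',s,(322,212,352,248))):
    g=im[y0:y1,x0:x1].astype(float); mx=g.max(2); bl=(g[...,0]-g[...,2])>40
    obs.append((c,np.array([x0,y0]),np.clip((115-mx)/75,0,1)*~bl,~bl))
def cost(p,which=(0,1)):
    bs=[place(B,p[0],p[1],.0581,p[2]) for B in BOX]
    return sum((((sil(c,bs,o,t.shape)-t)**2)*w).sum() for c,o,t,w in [obs[i] for i in which])
for w in ((0,1),(0,),(1,)):
    best=min((minimize(cost,[.45,.074,y],args=(w,),method='Nelder-Mead',options=dict(initial_simplex=np.array([[.45,.074,y],[.456,.074,y],[.45,.08,y],[.45,.074,y+.2]]))) for y in (-.5,-.2,.1,.4)),key=lambda r:r.fun)
    print('clip',w,best.x,np.degrees(best.x[2]),best.fun)
# plate
h=cv2.cvtColor(a,cv2.COLOR_BGR2HSV); m=((h[...,1]<40)&(h[...,2]>190)).astype(np.uint8); m[:140]=0;m[208:]=0;m[:,:245]=0;m[:,372:]=0
v,u=np.nonzero(cv2.morphologyEx(m,cv2.MORPH_OPEN,np.ones((2,2))))
r=cv2.minAreaRect(np.array([onz('top',(x,y),.012)[:2] for x,y in zip(u,v)],np.float32)); print('plate',r)
v,u=np.nonzero((h[...,2]<105)&(h[...,1]<90)); k=(u>272)&(u<285)&(v>164)&(v<184)
P=onz('top',(u[k].mean(),v[k].mean()),.06); print('collar',k.sum(),u[k].mean(),v[k].mean(),P)
E
python3 fit.py
```

```text
clip (0, 1) [ 0.4526  0.0711 -0.0415] -2.376950690011897 10.781212764321415
clip (0,) [ 0.452   0.0714 -0.0989] -5.664661834564905 2.6399194156093806
clip (1,) [ 0.4527  0.0709 -0.0496] -2.839642777978625 7.509877739331026
plate ((0.6066267490386963, 0.04249827563762665), (0.12787292897701263, 0.3473987281322479), 11.137672424316406)
collar 38 277.55263157894734 174.8421052631579 [0.5875 0.1369 0.06  ]
```

```bash
cat >> h.py <<'E'
from scipy.spatial.transform import Rotation as Ro
def st():
    s=arm.read_state(); q=s['tool_rot']; return s,Ro.from_quat([q[1],q[2],q[3],q[0]]).as_matrix()
def go(x,y,z,yaw):
    """shift in tool axes (cm) & twist (deg) to TCP target with jaw axis along yaw(deg)"""
    s,R=st(); d=R.T@(np.array([x,y,z])-s['ee_pos'])*100
    cur=np.degrees(np.arctan2(R[1,1],R[0,1])); tw=-((yaw-cur+90)%180-90)
    print('t',s['t'],'jaw yaw',cur,'shift',d.round(2),'twist',round(tw,1),'q6',s['q'][5],'F',np.round(s['wrist_force'],2),'w',s['gripper_width'],'ee',np.round(s['ee_pos'],4))
E
python3 - <<'E'
from h import *
s,R=st(); print(R.round(3)); go(.4525,.071,.13,-3); go(.4525,.071,.044,-3)
E
```

```text
[[ 0.     0.229  0.973]
 [ 0.     0.973 -0.229]
 [-1.     0.     0.   ]]
t 0.7 jaw yaw 76.77734634522453 shift [  7.94 -47.74  42.43] twist 79.8 q6 -0.17409864586670912 F [ 0.26 -0.2  -0.04] w 0.08568245915891168 ee [0.1487 0.6328 0.2094]
t 0.7 jaw yaw 76.77734634522453 shift [ 16.54 -47.74  42.43] twist 79.8 q6 -0.17409864586670912 F [ 0.26 -0.2  -0.04] w 0.08568245915891168 ee [0.1487 0.6328 0.2094]
```

```bash
python3 -m jog '[[[0,-4.7,4.2],8],[[0,-9,8.3],16],[[0,-13.5,12.5],24],[[0,-18,16.6],32],[[0,-23,20.8],40],[[1,-27.5,25],48],[[2,-32,29],56],[[3,-36.5,33],64],[[4,-41,37],72],[[6,-45,40.5],79.8],[[7.9,-47.7,42.4],79.8],[[7.9,-47.7,42.4],79.8]]' 0.4; python3 - <<'E'
from h import *
go(.4525,.071,.044,-3)
E
```

```text
t: 2.2
ee_pos: [0.4519, 0.0698, 0.1291]
tool_rot: [-0.485, -0.513, -0.486, 0.515]
wrist_force: [0.2, 0.6, -0.5]
gripper_width: 0.0513
t 2.2 jaw yaw -3.2406724231456714 shift [ 8.51  0.08 -0.12] twist -0.2 q6 -0.038875677627747754 F [ 0.15  0.57 -0.49] w 0.05129130887007753 ee [0.4519 0.0698 0.1291]
```

```bash
python3 -m jog '[[[2,0,-0.05],0],[[4,0.05,-0.1],0],[[5.5,0.05,-0.1],0],[[7,0.05,-0.1],0],[[8,0.05,-0.1],0],[[8.5,0.05,-0.1],0],[[8.5,0.05,-0.1],0]]'; python3 - <<'E'
from h import *
im=[]
for c,(x0,y0,x1,y1) in (('top',(280,195,330,235)),('side',(315,200,375,250))):
    g=arm.capture(c)[:,:,::-1][y0:y1,x0:x1]; im.append(cv2.resize(g,(400,400*(y1-y0)//(x1-x0)),interpolation=cv2.INTER_CUBIC)[:320])
cv2.imwrite('pics/g1.png',np.hstack([cv2.resize(i,(400,320)) for i in im]))
E
```

```text
t: 3.08
ee_pos: [0.4529, 0.0724, 0.0453]
tool_rot: [-0.487, -0.513, -0.487, 0.513]
wrist_force: [0.7, 0.6, 0.4]
gripper_width: 0.0513
```

View pics/g1.png

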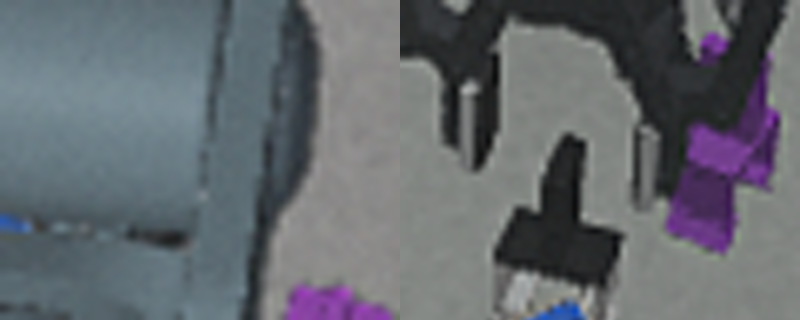

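The flag stands between the fingers. Fingers clear of the look-alikes. Closing.

```bash
python3 -m jog '[[[0,0,-0.1],0],[[0,0,-0.1],0],[[0,0,-0.1],0],[[0,0,-0.1],0],[[0,0,-0.1],0]]' 1; python3 -m jog '[[[-0.5,0,0],0],[[-2,0,0],0],[[-5,0,0],0],[[-8,0,0],0],[[-11,0,0],0],[[-11,0,0],0]]'; python3 - <<'E'
from h import *
c=np.array([.6066,.0425]); u=np.array([-.1933,.9811])
p=c+.02*u; print(p); go(p[0],p[1],.155,11.15)
E
```

```text
t: 3.8
ee_pos: [0.4532, 0.0734, 0.0457]
tool_rot: [0.487, 0.513, 0.487, -0.513]
wrist_force: [-0.7, 1.0, 3.5]
gripper_width: 0.0057
t: 4.55
ee_pos: [0.455, 0.0733, 0.1587]
tool_rot: [0.488, 0.515, 0.485, -0.511]
wrist_force: [-0.3, 0.4, -0.9]
gripper_width: 0.0058
[0.602734 0.062122]
t 4.55 jaw yaw -3.0164043358633292 shift [ 0.47 14.81  0.34] twist -14.2 q6 -0.03450612892497158 F [-0.3   0.36 -0.86] w 0.005764413406638192 ee [0.455  0.0733 0.1587]
```

```bash
python3 -m jog '[[[0.1,3,0.1],-3],[[0.2,7,0.2],-7],[[0.3,11,0.3],-11],[[0.5,14.8,0.3],-14.2],[[0.5,14.8,0.3],-14.2],[[2,14.8,0.3],-14.2],[[2,14.8,0.3],-14.2],[[2,14.8,0.3],-14.2]]'; python3 - <<'E'
from h import *
go(.6027,.0621,.14,11.15)
im=[]
for c,(x0,y0,x1,y1) in (('top',(245,130,385,210)),('side',(230,130,340,290))):
    f=arm.capture(c)[:,:,::-1]; cv2.imwrite('pics/h_%s.png'%c,f); g=f[y0:y1,x0:x1]; im.append(cv2.resize(g,None,fx=(560/140 if c=='top' else 3),fy=(4 if c=='top' else 3),interpolation=cv2.INTER_CUBIC))
W=max(i.shape[1] for i in im)
H=np.zeros((480,330+460,3),np.uint8); H[:im[1].shape[0],:330]=im[1]; t=cv2.resize(im[0],(460,263)); H[:263,330:]=t
cv2.imwrite('pics/h.png',H)
E
```

```text
t: 5.55
ee_pos: [0.5997, 0.0628, 0.1351]
tool_rot: [0.546, 0.449, 0.547, -0.449]
wrist_force: [0.7, 0.0, 0.0]
gripper_width: 0.006
t 5.55 jaw yaw 11.180238711621339 shift [-0.49  0.28  0.12] twist 0.0 q6 -0.2786677320924375 F [0.65 0.01 0.05] w 0.005983486350571405 ee [0.5997 0.0628 0.1351]
```

View pics/h.png

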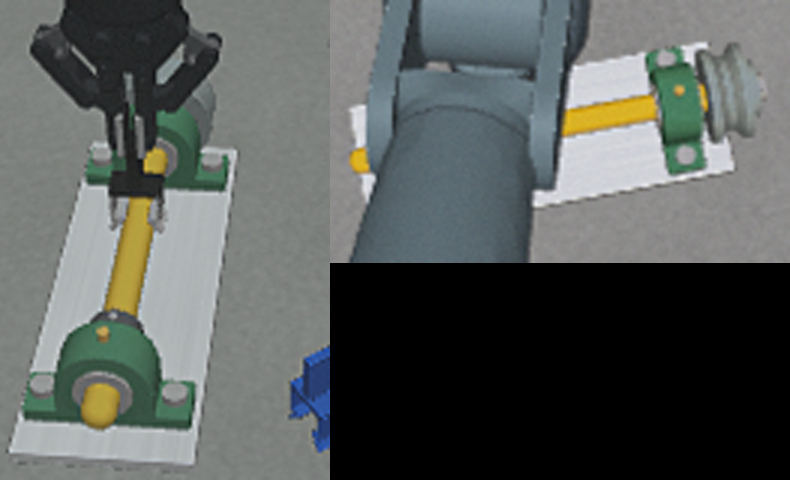

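```bash
cat > sh.py <<'E'
from h import *
from scipy.optimize import minimize, least_squares
np.set_printoptions(precision=4,suppress=True)
def cyl(off,yaw,ys,r=.0125):
    th=np.linspace(0,2*np.pi,60); c,s=np.cos(yaw),np.sin(yaw)
    loc=np.array([[off+r*np.cos(t),y,.0485+r*np.sin(t)] for y in ys for t in th])
    return place(loc,.6066,.0425,0,yaw)
def shaft(c,f,axis,rng,ys):
    hs=cv2.cvtColor(f,cv2.COLOR_BGR2HSV); m=((hs[...,0]>15)&(hs[...,0]<32)&(hs[...,1]>120)&(hs[...,2]>70))
    E=[]
    for k in rng:
        line=m[k,230:320] if axis=='row' else m[140:205,k]
        i=np.nonzero(line)[0]+(230 if axis=='row' else 140)
        if len(i)>2: E.append((k,i.min()-.5,i.max()+.5))
    E=np.array(E)
    def res(p):
        P=proj(c,cyl(p[0],p[1],ys)); h=cv2.convexHull(P.astype(np.float32)).reshape(-1,2)
        h=np.vstack([h,h[:1]]); out=[]
        for k,lo,hi in E:
            a=1 if axis=='row' else 0; xs=[]
            for q,w in zip(h[:-1],h[1:]):
                if (q[a]-k)*(w[a]-k)<=0 and q[a]!=w[a]: xs.append(q[1-a]+(k-q[a])/(w[a]-q[a])*(w[1-a]-q[1-a]))
            out+= [min(xs)-lo,max(xs)-hi]
        return np.array(out)
    r=least_squares(res,[0,np.radians(11.15)],loss='soft_l1',diff_step=1e-3,x_scale=[.01,.1]); print(c,'lateral offset',r.x[0],'yaw',np.degrees(r.x[1]),'rms',np.sqrt((r.fun**2).mean()),len(E)); return r.x
E
python3 - <<'E'
from sh import *
f=cv2.imread('pics/h_side.png'); s=cv2.imread('pics/side.png'); a=cv2.imread('pics/top.png')
shaft('side',s,'row',range(192,228),[-.12,.12])
shaft('top',a,'col',range(288,340),[-.12,.12])
ee,_=st(); p=np.array(ee['ee_pos']); 
ov=cv2.resize(f[165:225,240:310],None,fx=10,fy=10,interpolation=cv2.INTER_CUBIC)
for dz,col in ((.013,(0,0,255)),):
    for b in [place(B,p[0],p[1],p[2]+dz,np.radians(11.18)) for B in BOX]:
        h=cv2.convexHull(((proj('side',b)-[240,165]+.5)*10).astype(np.float32)).astype(np.int32); cv2.polylines(ov,[h],True,col,1)
ov[:, ::100]=ov[:, ::100]//2
cv2.imwrite('pics/ov.png',ov)
E
```

```text
side lateral offset 0.005212234105742227 yaw 11.164042772374673 rms 0.4042593853073603 36
top lateral offset 0.0048025353701679485 yaw 11.087886453594653 rms 0.5241195909527838 52
```

View pics/ov.png

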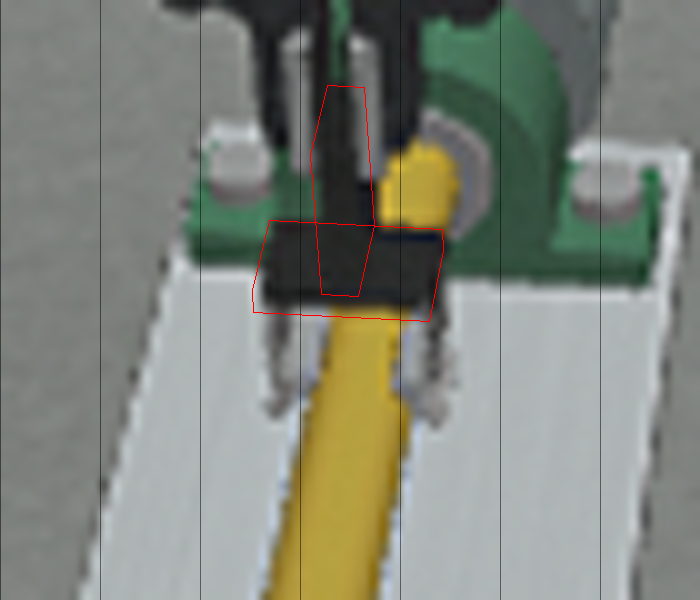

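```bash
cat > cf.py <<'E'
from sh import *
def crown(f,p0,win,fixed=None):
    x0,y0,x1,y1=win; g=f[y0:y1,x0:x1].astype(float).max(2); t=np.clip((115-g)/75,0,1)
    # w: ignore steel arm zone below? keep only dark
    def boxes(p):
        R=Ro.from_euler('ZX',[p[3],p[4]]).as_matrix(); return [BOX[1]@R.T+p[:3], BOX[0]@R.T+p[:3]]
    def cost(p): return ((sil('side',boxes(p),np.array([x0,y0]),t.shape)-t)**2).sum()+((p[1]-p0[1])/.003)**2*.3+((p[2]-p0[2])/.004)**2*.3+(p[4]/.1)**2*.3
    best=None
    for dy in (-.15,0,.15):
        q=np.array(p0,float); q[3]+=dy; S=np.vstack([q]+[q+np.eye(5)[i]*[.003,.003,.003,.1,.08][i] for i in range(5)])
        r=minimize(cost,q,method='Nelder-Mead',options=dict(initial_simplex=S,maxiter=1500,xatol=1e-5,fatol=1e-4))
        if best is None or r.fun<best.fun: best=r
    print('clip',best.x[:3],'yaw',np.degrees(best.x[3]),'pitch',np.degrees(best.x[4]),'cost',best.fun, 'at p0',cost(np.array(p0)))
    return best.x
def lateral(p):  # rig-local x,y
    c,s=np.cos(np.radians(11.15)),np.sin(np.radians(11.15)); d=np.array(p[:2])-[.6066,.0425]; return d[0]*c+d[1]*s, -d[0]*s+d[1]*c
E
python3 - <<'E'
from cf import *
f=cv2.imread('pics/h_side.png'); p=np.array(st()[0]['ee_pos'])
r=crown(f,[*p[:2],p[2]+.013,np.radians(11.18),0],(258,187,296,204))
print('lat',lateral(r),'tcp lat',lateral(p))
print(f[187:200,262:288].max(2))
E
```

```text
clip [0.5989 0.0616 0.1516] yaw 11.871213790029964 pitch 6.974265184672988 cost 24.663968001381832 at p0 38.81038677431757
lat (np.float64(-0.00381560436915747), np.float64(0.02025730731669036)) tcp lat (np.float64(-0.00212256300654828), np.float64(0.020996697593426455))
[[120 120 121 121 128  53  39  38  42  47  39  39  40  38  32  36 117 107
  101 154 152 138 117  90 107  91]
 [ 97 102 108 112 117  56  40  39  43  44  41  36  38  41  37  33  41  40
   39  40  40  40  72 110  90  78]
 [ 76  80  78  80  66  42  42  43  46  42  40  38  38  39  38  43  45  41
   45  43  41  41  38  82  79  79]
 [ 68  68  74  80  64  42  45  43  46  43  39  38  40  38  39  43  45  45
   45  42  43  40  45  82  78  80]
 [105 105 107  99  50  38  44  42  44  45  41  39  39  42  36  42  43  43
   47  44  45  42  69  79  79  76]
 [199 200 202 177  80  38  42  43  43  45  35  41  37  39  40  42  45  44
   41  44  44  34  71  98  94  89]
 [186 186 188 202  56  38  42  43  43  42  47  39  40  42  40  44  44  45
   43  46  43  31 105 172 168 167]
 [184 184 184 197  60  30  32  33  28  30  32  37  41  43  41  42  40  40
   45  40  47  37 113 198 191 188]
 [183 183 182 193 101  62  46  69  76  77  71  67  60  65  67  68  70  49
   45  44  70  38 108 193 185 183]
 [183 182 181 192 155  99  82 148 168 170 161 158 149 161 164 167 169 135
  123 112  91  69  90 192 185 181]
 [184 181 181 189 151  91  77 143 159 161 155 155 177 188 189 189 191 198
  160 169 119  78  84 192 184 180]
 [183 181 181 189 143  89  76 158 158 163 117 157 175 184 183 182 185 185
  158 161 115  56 145 191 184 183]
 [183 180 181 189 146  98 100 156 156 165 108 161 176 183 181 181 185 145
  157 157 136  79 138 186 185 183]]
```

```bash
sed -i 's#t=np.clip((115-g)/75,0,1)#h=cv2.cvtColor(f[y0:y1,x0:x1],cv2.COLOR_BGR2HSV); t=np.clip((100-g)/60,0,1); t[(h[...,1]>110)]=0#; s#+(p\[4\]/.1)\*\*2\*.3##' cf.py
python3 - <<'E'
from cf import *
f=cv2.imread('pics/h_side.png'); p=np.array(st()[0]['ee_pos'])
print(cv2.cvtColor(f[187:192,262:290],cv2.COLOR_BGR2HSV)[...,1])
r=crown(f,[*p[:2],p[2]+.013,np.radians(11.18),0],(261,188,290,196))
print('lat',lateral(r),'tcp lat',lateral(p))
s=cv2.imread('pics/side.png')
r=crown(s,[.4525,.071,.0581,-.05,0],(322,212,352,241))
E
```

```text
[[ 96 102 101 105 102  43  33  34  12  16   7   7  13  13  24 106 150 145
  144 169 171 170 168   8   7  42 101  94]
 [ 92  98  94  98 102  41  13  13   6   6  12   7  20  25   7  31  56  77
   92  96 115 108 103   7  40  95  92  82]
 [ 94  86  92  89  81  12   6   6  11   6  13   7  13  26  20  18  28  19
   34  18  25  25  40 106  94  94  90  88]
 [101 101  96  92  76   6  11   6  11  12  13   0  13   0  20   6  28   0
   11  12   0   6  34  90  85  86  87  88]
 [ 34  32  38  52  26  13  17  18   6  11   6   7   7  12   7   6  12  18
   16   6   6  12  52  97 100 104  96  88]]
clip [0.5995 0.0625 0.1493] yaw 12.302431169077977 pitch -13.32752268397153 cost 7.939068021404171 at p0 16.009318531334102
lat (np.float64(-0.003122802553693373), np.float64(0.021021577532918834)) tcp lat (np.float64(-0.00212256300654828), np.float64(0.020996697593426455))
clip [0.4528 0.0712 0.0577] yaw -2.8616600982062392 pitch 1.0153400782966548 cost 4.374373639837747 at p0 6.791881968473664
```

```bash
python3 - <<'E'
from cf import *
s=cv2.imread('pics/side.png'); a=cv2.imread('pics/top.png')
def loc(P): x,y=lateral(P); return round(x*1e3,1),round(y*1e3,1)
for k in (292,305,318,330):
    col=a[140:205,k].astype(int)
    print(k,'V',[tuple(c) for c in col[::1]][:0], col.max(1).tolist(), 'B',col[:,0].tolist())
    print([loc(onz('top',(k,v),.012)) for v in (145,200)], [ (v,loc(onz('top',(k,v),.0485))) for v in (160,170,180)])
print(cal('top')['tvec'],cal('side')['tvec'], -cv2.Rodrigues(np.array(cal('top')['rvec']))[0].T@np.array(cal('top')['tvec']).ravel(), -cv2.Rodrigues(np.array(cal('side')['rvec']))[0].T@np.array(cal('side')['tvec']).ravel())
for k in (205,215): print(k,s[k,230:320].max(1).tolist(),'B',s[k,230:320,0].tolist(),[(u,loc(onz('side',(u,k),.012)),loc(onz('side',(u,k),.0485))) for u in (260,275,300)])
E
```

```text
292 V [] [136, 138, 136, 137, 130, 136, 135, 135, 134, 136, 136, 137, 135, 135, 141, 222, 211, 208, 209, 211, 211, 210, 215, 213, 209, 211, 212, 198, 180, 212, 211, 209, 210, 211, 206, 171, 146, 218, 211, 209, 210, 211, 205, 207, 209, 210, 205, 208, 207, 205, 202, 207, 214, 211, 210, 208, 117, 134, 134, 135, 133, 131, 136, 139, 136] B [135, 135, 134, 133, 130, 136, 132, 132, 132, 134, 136, 137, 132, 130, 140, 222, 211, 208, 209, 211, 211, 210, 215, 213, 209, 211, 212, 198, 15, 28, 34, 30, 38, 36, 29, 57, 146, 218, 211, 209, 210, 211, 205, 207, 209, 210, 205, 208, 207, 205, 202, 207, 214, 211, 210, 208, 114, 132, 134, 132, 131, 130, 133, 136, 135]
[(np.float64(99.1), np.float64(39.1)), (np.float64(-75.1), np.float64(69.3))] [(160, (np.float64(40.1), np.float64(46.1))), (170, (np.float64(9.2), np.float64(51.5))), (180, (np.float64(-21.5), np.float64(56.8)))]
305 V [] [127, 134, 138, 137, 133, 131, 138, 135, 137, 139, 135, 135, 153, 210, 204, 207, 208, 207, 209, 207, 213, 212, 208, 209, 205, 158, 198, 215, 212, 212, 208, 213, 196, 165, 224, 214, 208, 209, 204, 206, 205, 209, 209, 206, 2
[... 4081 characters left out ...]
26, 125] B [117, 120, 122, 119, 120, 120, 121, 125, 121, 118, 118, 121, 123, 125, 120, 119, 120, 126, 126, 120, 140, 178, 174, 174, 175, 174, 175, 175, 177, 173, 177, 178, 177, 177, 176, 178, 181, 194, 74, 39, 52, 59, 61, 61, 59, 60, 57, 55, 38, 82, 190, 181, 179, 175, 176, 177, 178, 175, 175, 177, 176, 175, 176, 177, 174, 174, 174, 176, 174, 176, 175, 175, 177, 184, 98, 121, 123, 125, 121, 122, 124, 122, 122, 121, 122, 122, 121, 119, 122, 124] [(260, (np.float64(45.6), np.float64(-24.2)), (np.float64(36.4), np.float64(14.4))), (275, (np.float64(9.6), np.float64(-27.1)), (np.float64(2.1), np.float64(11.6))), (300, (np.float64(-50.5), np.float64(-31.9)), (np.float64(-55.1), np.float64(7.1)))]
```

```bash
python3 - <<'E'
from h import *
th=np.radians(11.15); p=place(np.array([[.0058,.020,0]]),.6066,.0425,0,th)[0]; print(p)
go(p[0],p[1],.12,11.15); go(p[0],p[1],.103,11.15)
E
```

```text
[0.60842296 0.06324408 0.        ]
t 5.65 jaw yaw 11.182038716569474 shift [1.59 0.79 0.1 ] twist 0.0 q6 -0.2787362017893931 F [-0.96  1.06 -0.59] w 0.006285850002219331 ee [0.6005 0.0627 0.1359]
t 5.65 jaw yaw 11.182038716569474 shift [3.29 0.79 0.1 ] twist 0.0 q6 -0.2787362017893931 F [-0.96  1.06 -0.59] w 0.006285850002219331 ee [0.6005 0.0627 0.1359]
```

```bash
python3 -m jog '[[[0,0.4,0.1],0],[[0,0.8,0.1],0],[[1,0.8,0.1],0],[[2,0.8,0.1],0],[[2.7,0.8,0.1],0],[[3.1,0.8,0.1],0],[[3.1,0.8,0.1],0],[[3.1,0.8,0.1],0]]'; cat > av.py <<'E'
from cf import *
f=arm.capture('side')[:,:,::-1].copy(); cv2.imwrite('pics/l_side.png',f)
X=[]
for i in range(3):
    s,R=st(); X.append(np.r_[s['ee_pos'],s['wrist_force']]); arm.capture('side')
x=np.mean(X,0); F=x[3:]; print('t',s['t'],'tcp',x[:3],'lat/y mm',np.array(lateral(x))*1e3,'F rig',R[:,1]@F,np.array([-.1934,.9811,0])@F,F[2],'w',s['gripper_width'])
E
python3 av.py; python3 - <<'E'
from h import *
f=cv2.imread('pics/l_side.png'); cv2.imwrite('pics/l.png',cv2.resize(f[160:240,235:325],None,fx=7,fy=7,interpolation=cv2.INTER_CUBIC))
E
```

```text
t: 6.65
ee_pos: [0.6089, 0.0632, 0.1048]
tool_rot: [0.547, 0.449, 0.546, -0.449]
wrist_force: [0.1, -0.1, -0.3]
gripper_width: 0.0057
t 6.8 tcp [0.6089 0.0631 0.1048] lat/y mm [ 6.2592 19.8135] F rig 0.1502754579236452 -0.4258911077633211 -0.7913228046867378 w 0.0060060847929861135
```

View pics/l.png

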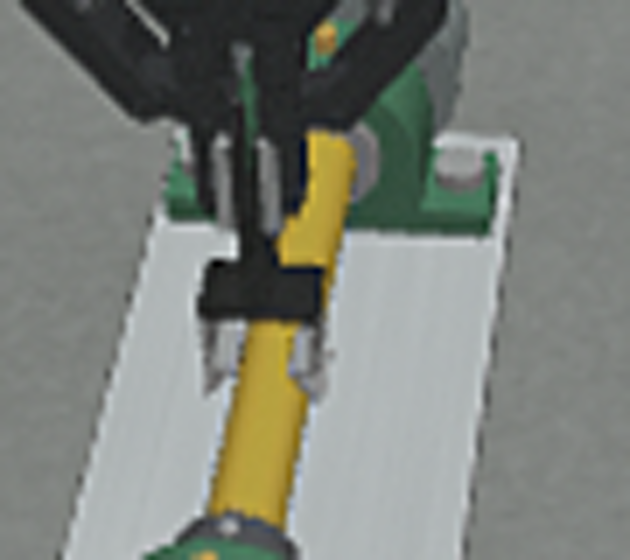

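```bash
python3 -m jog '[[[0.2,0,0],0],[[0.4,0,0],0],[[0.6,0,0],0],[[0.7,0,0],0],[[0.8,0,0],0],[[0.9,0,0],0],[[0.9,0,0],0]]'; python3 -m jog '[[[0.1,0,0],0],[[0.2,0,0],0],[[0.3,0,0],0],[[0.3,0,0],0]]'; python3 av.py
```

```text
t: 7.72
ee_pos: [0.6086, 0.0632, 0.0953]
tool_rot: [0.546, 0.449, 0.546, -0.449]
wrist_force: [-0.2, 0.0, -0.6]
gripper_width: 0.0059
t: 8.22
ee_pos: [0.6098, 0.0632, 0.0945]
tool_rot: [0.547, 0.449, 0.546, -0.448]
wrist_force: [-1.4, 0.6, 7.6]
gripper_width: 0.0061
t 8.375 tcp [0.6098 0.0632 0.0945] lat/y mm [ 7.1601 19.6684] F rig -1.887427580144825 1.2860814553387732 8.198579722156387 w 0.00566378828917351
```

```bash
python3 -m jog '[[[0.1,-0.03,0],0],[[0.2,-0.05,0],0],[[0.3,-0.05,0],0],[[0.3,-0.05,0],0]]'; python3 av.py;  python3 -m jog '[[[0.1,0,0],0],[[0.2,0,0],0],[[0.3,0,0],0],[[0.3,0,0],0]]'; python3 av.py
```

```text
t: 8.93
ee_pos: [0.6111, 0.0632, 0.0942]
tool_rot: [0.548, 0.45, 0.545, -0.447]
wrist_force: [-2.9, 1.3, 17.5]
gripper_width: 0.0059
t 9.075 tcp [0.6112 0.0632 0.0942] lat/y mm [ 8.4706 19.4361] F rig -2.268801864203067 1.4727870430204928 16.868420356517564 w 0.006026119015140382
t: 9.62
ee_pos: [0.6116, 0.0629, 0.0915]
tool_rot: [0.549, 0.45, 0.544, -0.447]
wrist_force: [-2.0, -0.5, 18.7]
gripper_width: 0.0058
t 9.775 tcp [0.6114 0.0628 0.0912] lat/y mm [ 8.6874 19.0028] F rig -1.9019770494363633 0.5344616827849256 15.96661717349253 w 0.0058382347764063276
```

```bash
python3 -m jog '[[[0,-0.1,0],0],[[0.1,-0.15,0],0],[[0.2,-0.15,0],0],[[0.3,-0.15,0],0],[[0.3,-0.15,0],0]]'; python3 av.py;  python3 -m jog '[[[0.1,0,0],0],[[0.2,0,0],0],[[0.3,0,0],0],[[0.3,0,0],0]]'; python3 av.py
```

```text
t: 10.45
ee_pos: [0.6089, 0.0625, 0.0861]
tool_rot: [0.548, 0.45, 0.545, -0.448]
wrist_force: [0.6, -0.1, 8.0]
gripper_width: 0.006
t 10.6 tcp [0.6088 0.0625 0.086 ] lat/y mm [ 6.0465 19.1471] F rig -0.32196721102695475 -0.43940712879590116 7.789874108201448 w 0.005798812677203139
t: 11.15
ee_pos: [0.607, 0.0627, 0.0803]
tool_rot: [0.547, 0.449, 0.546, -0.449]
wrist_force: [2.3, -2.3, 0.2]
gripper_width: 0.006
t 11.3 tcp [0.6068 0.0627 0.0801] lat/y mm [ 4.076  19.7874] F rig 2.1257175902638834 -1.0041963333301744 -0.5262058261441489 w 0.005951650894217099
```

```bash
python3 -m jog '[[[0.1,0.1,0],0],[[0.2,0.12,0],0],[[0.3,0.12,0],0],[[0.4,0.12,0],0],[[0.4,0.12,0],0]]'; python3 av.py;  python3 -m jog '[[[0.1,0,0],0],[[0.2,0,0],0],[[0.2,0,0],0]]'; python3 av.py
```

```text
t: 11.98
ee_pos: [0.6072, 0.0632, 0.0756]
tool_rot: [0.546, 0.449, 0.547, -0.449]
wrist_force: [1.5, 0.8, -6.0]
gripper_width: 0.0061
t 12.125 tcp [0.6072 0.0632 0.0756] lat/y mm [ 4.564  20.1659] F rig 2.1171320139969967 -0.04838372833011356 -6.444162302746705 w 0.006227953396633138
t: 12.55
ee_pos: [0.6078, 0.063, 0.0744]
tool_rot: [0.546, 0.449, 0.546, -0.449]
wrist_force: [-0.0, 0.1, -4.8]
gripper_width: 0.0059
t 12.7 tcp [0.6078 0.063  0.0744] lat/y mm [ 5.1316 19.8979] F rig 0.6603652478669872 0.7071307126635299 -4.119711327352923 w 0.006172661295168785
```

```bash
python3 -m jog '[[[0.1,0.03,0],0],[[0.2,0.03,0],0],[[0.2,0.03,0],0]]'; python3 av.py
```

```text
t: 13.12
ee_pos: [0.6086, 0.0631, 0.0737]
tool_rot: [0.547, 0.449, 0.546, -0.449]
wrist_force: [-2.9, 0.7, 5.2]
gripper_width: 0.0063
t 13.275 tcp [0.6086 0.0631 0.0737] lat/y mm [ 5.9384 19.8021] F rig -2.9510457203338127 2.023392195740291 5.624969640223611 w 0.005845162141686378
```

```bash
python3 -m jog '[[[0.1,0,0],0],[[0.1,0,0],0]]'; python3 av.py
```

```text
t: 13.58
ee_pos: [0.609, 0.0631, 0.0737]
tool_rot: [0.547, 0.449, 0.546, -0.449]
wrist_force: [-4.3, 1.0, 9.5]
gripper_width: 0.006
t 13.725 tcp [0.609  0.0631 0.0737] lat/y mm [ 6.349  19.7343] F rig -3.9121458062818064 1.7293596893564185 9.535864833919566 w 0.005986684091463884
```

```bash
python3 -m jog '[[[-0.1,-0.05,0],0],[[-0.23,-0.05,0],0],[[-0.23,-0.05,0],0]]'; python3 av.py; python3 -m jog '[[[0,0,-0.1],0],[[0,0,-0.3],0],[[0,0,-0.5],0],[[0,0,-0.7],0],[[0,0,-1],0],[[0,0,-1],0]]'; python3 av.py
```

```text
t: 14.15
ee_pos: [0.608, 0.063, 0.0738]
tool_rot: [0.547, 0.449, 0.546, -0.449]
wrist_force: [1.2, 0.7, 0.4]
gripper_width: 0.0057
t 14.3 tcp [0.608  0.063  0.0738] lat/y mm [ 5.3387 19.8176] F rig 1.785250939717655 0.2966636834418347 0.4971941634811383 w 0.006077385489790438
t: 15.1
ee_pos: [0.6057, 0.0731, 0.0738]
tool_rot: [0.546, 0.449, 0.546, -0.449]
wrist_force: [1.2, -2.0, 1.1]
gripper_width: 0.0059
t 15.25 tcp [0.6057 0.0731 0.0738] lat/y mm [ 5.0011 30.2031] F rig 0.8716470257256715 -2.873754015975682 0.37719459125388605 w 0.005879331607076271
```

```bash
python3 -m jog '[[[0,0,-0.2],0],[[0,0,-0.5],0],[[0,0,-0.8],0],[[0,0,-1.1],0],[[0,0,-1.4],0],[[0,0,-1.7],0],[[0,0,-2],0],[[0,0,-2.3],0],[[0,0,-2.6],0],[[0,0,-2.8],0],[[0,0,-3],0],[[0,0,-3],0]]'; python3 av.py; python3 - <<'E'
from h import *
f=cv2.imread('pics/l_side.png'); cv2.imwrite('pics/m.png',cv2.resize(f[175:265,230:320],None,fx=6.5,fy=6.5,interpolation=cv2.INTER_CUBIC))
E
```

```text
t: 16.8
ee_pos: [0.5999, 0.1025, 0.0737]
tool_rot: [0.546, 0.449, 0.546, -0.449]
wrist_force: [1.7, -3.3, 1.5]
gripper_width: 0.0064
t 16.95 tcp [0.5999 0.1025 0.0738] lat/y mm [ 4.9994 60.141 ] F rig 1.496074604559662 -3.287046825110647 1.0268062948922452 w 0.0060192859755744885
```

View pics/m.png

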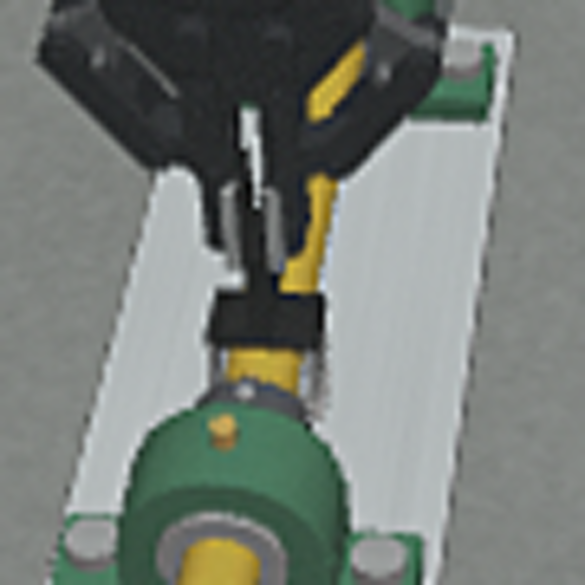

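```bash
for i in 1; do python3 -m jog '[[[0,0,-0.1],0],[[0,0,-0.2],0],[[0,0,-0.3],0],[[0,0,-0.4],0],[[0,0,-0.5],0],[[0,0,-0.6],0],[[0,0,-0.7],0],[[0,0,-0.7],0]]'; done; python3 av.py; python3 -m jog '[[[0,0,-0.1],0],[[0,0,-0.2],0],[[0,0,-0.3],0],[[0,0,-0.3],0]]'; python3 av.py
```

```text
t: 18.0
ee_pos: [0.5986, 0.1089, 0.0738]
tool_rot: [0.546, 0.449, 0.546, -0.449]
wrist_force: [2.8, -5.0, 1.8]
gripper_width: 0.0058
t 18.15 tcp [0.5986 0.1089 0.0738] lat/y mm [ 4.995 66.692] F rig 0.9495385824203773 -4.758062795660473 1.899610343787155 w 0.00589119243159947
t: 18.7
ee_pos: [0.598, 0.1119, 0.0737]
tool_rot: [0.546, 0.449, 0.546, -0.449]
wrist_force: [1.9, -4.5, 2.3]
gripper_width: 0.0059
t 18.85 tcp [0.598  0.1119 0.0738] lat/y mm [ 4.9917 69.7731] F rig 1.3580839147568322 -4.725042030397128 1.6828096379521449 w 0.005658112987022656
```

```bash
python3 -m jog '[[[0,0,-0.1],0],[[0,0,-0.2],0],[[0,0,-0.3],0],[[0,0,-0.3],0]]'; python3 av.py
```

```text
t: 19.4
ee_pos: [0.5974, 0.1149, 0.0738]
tool_rot: [0.546, 0.449, 0.546, -0.449]
wrist_force: [2.5, -4.6, 2.1]
gripper_width: 0.006
t 19.55 tcp [0.5974 0.115  0.0737] lat/y mm [ 5.0008 72.8661] F rig 1.2158426118189427 -4.915566125631338 2.1725564670259314 w 0.006257073028223926
```

```bash
python3 -m jog '[[[0,0,-0.1],0],[[0,0,-0.2],0],[[0,0,-0.2],0]]'; python3 av.py; python3 -m jog '[[[0,0,-0.1],0],[[0,0,-0.2],0],[[0,0,-0.2],0]]'; python3 av.py
```

```text
t: 19.98
ee_pos: [0.597, 0.1169, 0.0737]
tool_rot: [0.546, 0.449, 0.546, -0.449]
wrist_force: [2.7, -4.8, 1.7]
gripper_width: 0.0063
t 20.125 tcp [0.597  0.1169 0.0737] lat/y mm [ 4.9883 74.833 ] F rig 0.9063113120979718 -5.096765449899071 2.5044555269796405 w 0.005886194743365244
t: 20.55
ee_pos: [0.5967, 0.1188, 0.0738]
tool_rot: [0.546, 0.449, 0.546, -0.449]
wrist_force: [1.8, -5.0, 3.4]
gripper_width: 0.0061
t 20.7 tcp [0.5967 0.1188 0.0737] lat/y mm [ 4.9903 76.7658] F rig 0.6839582994566061 -4.6054919445105345 2.2557703168774315 w 0.0058603212635613645
```

```bash
python3 -m jog '[[[0,0,-0.1],0],[[0,0,-0.2],0],[[0,0,-0.2],0]]'; python3 av.py
```

```text
t: 21.12
ee_pos: [0.5963, 0.1207, 0.0738]
tool_rot: [0.546, 0.449, 0.546, -0.449]
wrist_force: [1.7, -5.4, 2.9]
gripper_width: 0.0061
t 21.275 tcp [0.5963 0.1207 0.0738] lat/y mm [ 4.997 78.702] F rig 0.9779534006527729 -5.08064199314409 1.8465847363439511 w 0.006113268276035921
```

```bash
python3 -m jog '[[[0,0,-0.1],0],[[0,0,-0.1],0]]'; python3 av.py; python3 -m jog '[[[0,0,-0.1],0],[[0,0,-0.1],0]]'; python3 av.py
```

```text
t: 21.58
ee_pos: [0.5961, 0.1217, 0.0737]
tool_rot: [0.546, 0.449, 0.546, -0.449]
wrist_force: [1.1, -5.2, 2.7]
gripper_width: 0.006
t 21.725 tcp [0.5961 0.1216 0.0738] lat/y mm [ 4.995  79.6813] F rig 1.002076986907369 -5.198773123198116 2.6508115276768223 w 0.005889292904836276
t: 22.02
ee_pos: [0.5961, 0.1219, 0.0738]
tool_rot: [0.547, 0.448, 0.546, -0.449]
wrist_force: [2.0, -8.8, 2.6]
gripper_width: 0.0059
t 22.175 tcp [0.5961 0.1219 0.0738] lat/y mm [ 5.0027 79.9139] F rig 0.412654385880455 -7.555884553119319 1.8972477165681143 w 0.006233405196270316
```

```bash
python3 -m jog '[[[0,0,-0.1],0],[[0,0,-0.1],0]]'; python3 av.py
```

```text
t: 22.48
ee_pos: [0.596, 0.1221, 0.0738]
tool_rot: [0.547, 0.448, 0.545, -0.45]
wrist_force: [3.1, -10.6, 1.8]
gripper_width: 0.0059
t 22.625 tcp [0.596  0.1221 0.0738] lat/y mm [ 5.0151 80.102 ] F rig 0.48669075417208657 -10.100911611880386 1.7326572062765937 w 0.006011908965605783
```

```bash
python3 -m jog '[[[0,0,-0.1],0],[[0,0,-0.1],0],[[0,0,-0.1],0]]'; python3 av.py; python3 -m jog '[[[0,0,0.1],0],[[-0.05,0.0,0.2],0],[[-0.05,0.0,0.23],0],[[-0.05,0,0.23],0]]'; python3 av.py
```

```text
t: 23.05
ee_pos: [0.596, 0.1223, 0.0738]
tool_rot: [0.548, 0.448, 0.545, -0.45]
wrist_force: [2.6, -13.0, 2.7]
gripper_width: 0.0059
t 23.2 tcp [0.596  0.1223 0.0739] lat/y mm [ 5.0706 80.3547] F rig 0.5377080409570617 -12.775247983940181 1.8317829421525118 w 0.005845576183448063
t: 23.75
ee_pos: [0.5959, 0.1219, 0.0738]
tool_rot: [0.547, 0.449, 0.546, -0.449]
wrist_force: [2.6, -5.8, 0.6]
gripper_width: 0.0055
t 23.9 tcp [0.5959 0.1219 0.0738] lat/y mm [ 4.8851 79.9525] F rig 1.6096981359362958 -7.459308489041516 -0.41407377463598866 w 0.006127131967843518
```

```bash
python3 -m jog '[[[0,0.03,0.1],0],[[0,0.03,0.18],0],[[0,0.03,0.18],0]]'; python3 av.py
```

```text
t: 24.32
ee_pos: [0.5961, 0.1214, 0.0738]
tool_rot: [0.546, 0.449, 0.547, -0.449]
wrist_force: [2.9, -1.1, -1.2]
gripper_width: 0.006
t 24.475 tcp [0.596  0.1214 0.0738] lat/y mm [ 4.8938 79.433 ] F rig 1.8180467310650186 -0.8523189196857767 -0.6274073256169189 w 0.005817927271023825
```

```bash
python3 -m jog '[[[0,0,0],0],[[0,0,0],0],[[0,0,0],0],[[0,0,0],0]]' 0.5; python3 av.py; python3 -m jog '[[[-1,0,0],0],[[-3,0,0],0],[[-6,0,0],0],[[-10,0,0],0],[[-14,0,0],0],[[-18,0,0],0],[[-18,-5,0],0],[[-18,-11,0],0],[[-18,-17,0],0],[[-18,-20,0],0],[[-18,-20,0],0]]'; python3 - <<'E'
from cf import *
f=arm.capture('side')[:,:,::-1].copy(); a=arm.capture('top')[:,:,::-1].copy(); cv2.imwrite('pics/f_side.png',f); cv2.imwrite('pics/f_top.png',a)
A=cv2.resize(f[190:260,235:305],None,fx=8,fy=8,interpolation=cv2.INTER_CUBIC)
B=cv2.resize(a[155:195,255:295],None,fx=6,fy=6,interpolation=cv2.INTER_CUBIC)
H=np.zeros((560,800,3),np.uint8);H[:,:560]=A;H[:240,560:]=B; cv2.imwrite('pics/f.png',H)
print(arm.recognise('side','clip_flag')[:3]); print(st()[0]['t'],st()[0]['wrist_force'])
th=np.radians(11.15); print('predicted flag', place(np.array([[.0055,.0797,.086]]),.6066,.0425,0,th))
E
```

```text
t: 25.02
ee_pos: [0.5964, 0.1209, 0.0742]
tool_rot: [0.546, 0.449, 0.546, -0.449]
wrist_force: [-0.6, -0.1, 0.7]
gripper_width: 0.0428
t 25.175 tcp [0.5965 0.1208 0.0742] lat/y mm [ 5.2269 78.8271] F rig 0.32209518340933246 -0.09186965238291425 0.5396442020463276 w 0.042896741281914626
t: 26.6
ee_pos: [0.3996, 0.0819, 0.2559]
tool_rot: [0.547, 0.45, 0.545, -0.448]
wrist_force: [-0.7, 0.5, 0.3]
gripper_width: 0.0428
[{'centre': [0.3457, 0.067, 0.0392], 'confidence': 0.83}, {'centre': [0.4329, 0.1548, 0.0391], 'confidence': 0.79}, {'centre': [0.4058, 0.0124, 0.0366], 'confidence': 0.79}]
26.75 [-0.1533 -0.9457  1.0888]
predicted flag [[0.5966 0.1218 0.086 ]]
```

View pics/f.png

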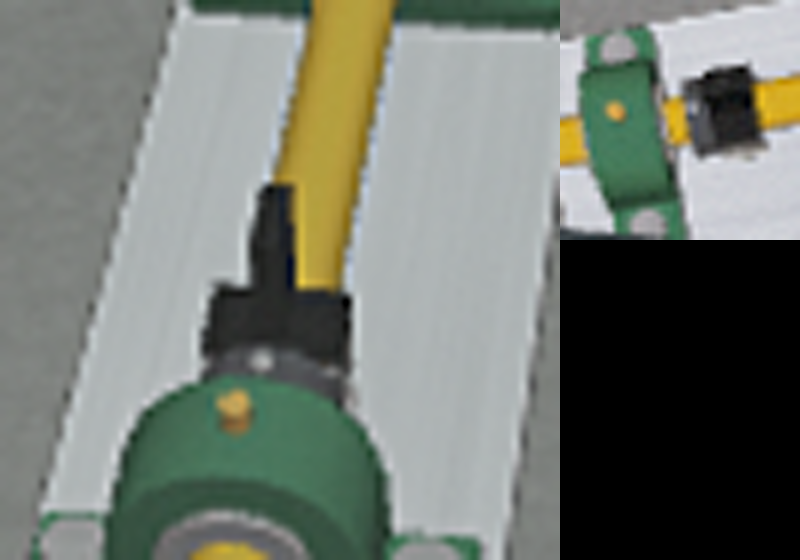

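Both views show the clip seated, flag upright, and no visible gap to the collar. The arm is clear, so I'm handing in.

```bash
python3 -c "
from workcell import arm
print(arm.close_job())"
```

```text
the job is handed in; nothing more can be done
None
```

The clip is on the shaft against the collar with its flag upright, and I handed the job in at about 27 s of the 61 s allowed. I could not see whether the sensing pin is fully in, because the clip hides it.

**What I did**
- **Pick-up:** I gripped the black clip by its flag and carried it over the shaft, about 60 mm short of the collar on the pulley's side.
- **Snapping on:** I pressed it down in small steps of about 3 mm at most. The push peaked at about 17–19 N, then the springs pulled it down. It stopped firmly at the expected home height.
- **Sliding to the collar:** It slid with about 3–5 N of drag. At the collar the clip stopped advancing and the force rose to about 13 N. I eased that to about 1 N, let go and moved clear.

**Last checks**
- **Position:** Both cameras show the clip seated, flag upright, with no visible gap to the collar. The pictures show about 3 mm per pixel, so "flush" rests mainly on the force rise.
- **Movement on letting go:** The gripper moved back about 0.6 mm as it opened. I took this as slack in the arm, since the force was well below the clip's drag, but I did not push again to confirm.
- **Camera disagreement:** The plate outline and the yellow shaft differed by about 5 mm sideways in my first camera fits. I went with the shaft, and the forces during the push agreed.
- **Detector:** The last clip search in the side picture returned only the blue and purple look-alikes, where they had been at the start. I judged the clip itself by eye.

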